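# Clamp a gift carton for ribbon tying

### The arm

A 6-joint arm with a two-finger parallel gripper is mounted at the origin on the work surface. World frame = base frame: x ahead of the robot, y to its left, z up, the work surface at z = 0. Lengths are in m, angles in rad, forces in N, time in s.
With the tool pointing down it reaches from about 0.275 to 0.825 m from the base axis. Payload 4.9 kg.
Tool frame: the origin (TCP) lies at the very end of the fingers, on their centre line; the grasp point (between the pads) lies 19 mm behind it (r.tcp_to_grasp is the z of the grasp point in the tool frame, in m); z points along the fingers, y is the line along which they close (so a half turn about z gives the same grasp; the last joint's range is limited). The gripper opens to 85 mm and grips with 20 to 120 N. Pads are 22 mm wide; open, the fingers measure 114 mm over their backs; the gripper's body (76 mm by 85 mm) begins 54 mm behind the grasp point. The pads swing forward as they close: fully open they stand 13 mm farther back than shut.
Start: joints at [1.181, 0.326, -0.193, 1.052, 0, 1.437], TCP at [0.139, 0.532, 0.231] pointing down, gripper open.
Joint ranges: [-2.65, 2.65], [-0.97, 1.79], [-1.3, 1.35], [-1.93, 2.1], [-1.47, 1.37], [-3.14, 3.14]. Speed limits (rad/s): [2.57, 2.57, 3.14, 3.14, 3.14, 3.14].

### API

Orientations are given as a unit quaternion [x, y, z, w].
In Python, from station import r, effector, planner, viewer, order gives the robot as it stands. Calls block until the motion is done:
- r.move_ptp(position, orientation): joint-space move of the TCP to a pose.
- r.movel(position, rot=None, velocity=0.15): straight line of the TCP; rot=None keeps the orientation; velocity is the mean speed in m/s.
- r.goto_joints(angles): joint-space move.
- effector.gripper_open() and effector.clamp(force=None): open the fingers fully, or close them until they stop; force is the grip in N (None keeps the last).
- r.sleep(seconds).
- planner.inverse_kinematics(position, orientation): joint angles nearest the present ones, or None.
- viewer.camera(name): name is "scene" or "top"; returns the picture (420x560x3 uint8, red, green, blue); there is no depth.
- viewer.get_calibration(name): a dict with "camera_matrix" (3x3 intrinsics, pixels), "world_from_camera" (4x4, takes a point from camera to world coordinates). Camera axes: x right, y down, z forward; pixel columns grow to the right and rows downward; lengths in m; the calibration is good to about 2 mm. A picture is of the moment at which its call begins. get_calibration takes no time and is no camera call.
A pose or a line that the arm cannot do raises r.IKError and nothing moves.
- order.hand_in(): hands the job in; it is judged then, once.
Readings, each from a call of its own:
- r.get_clock(): time.
- r.get_joint_pos(): joint angles.
- r.get_joint_velocities(): joint speeds.
- r.get_effort(): joint torques, N m.
- r.get_eef_pos(): TCP position.
- r.get_eef_rot(): TCP orientation.
- r.get_force(): force on the tool from outside, world axes, zero at the start.
- r.get_wrist_torque(): the same for the moment, N m.
- r.get_width(): finger opening in m.
- r.get_grip_force(): force on a finger pad.
Only numpy, scipy, OpenCV 4.12 (cv2) and the standard library are available. Lean on these libraries where they do the work, as an engineer would, in place of code of your own. Each camera call takes 0.05 s, during which the arm holds its last target. There are 200 camera calls.

### The job

Get the lavender carton ready for its ribbon: take it from the display rack and stand it upright on the wooden ribbon-tying clamp, in the middle between the jaws, with its two narrow sides facing the jaws so that the broad sides stay free. Slide the loose jaw up until the carton is snug against the fixed stop with no gap on either side, then turn the red knob clockwise until the jaw is locked. Don't topple the carton, and leave the other things on the counter as they are.

Things in the scene. Friction and masses are not known exactly. Their poses are not given: they have to be found in the camera images.
- box: Lavender carton with a gold band, the one to clamp; 62 (own x) x 42 (own y) x 90 mm tall, about 0.2 kg, rigid. Origin: centre of its underside, z up. Its narrow sides (42 wide) face own +x and -x, its broad sides (62 wide) own +y and -y. Starts upright in one of the rack's two bays.
- dotted_box: White carton with black dots, same size and axes as the lavender one, in the rack's other bay; to be left alone.
- rack: White display rack, fixed: base 90 (x) x 124 (y) x 10 mm, origin under its centre. Three dividers 50 (x) x 8 (y) mm at y = -54, 0, +54 mm, tops 96 mm above the counter. Cartons stand in the two 46 mm bays (centres y = -27, +27) on the base like books, broad sides to the dividers, tops at 100 mm: they can be gripped only across the narrow sides (62 mm apart), open to rack -x and +x.
- jig: Ribbon-tying clamp, fixed: board 290 (x, sliding direction) x 100 (y) x 16 mm, origin under its centre. Fixed stop at its -x end. Beyond the jaw: two aluminium rails (x = -15 to 140 mm, y to 32 mm either side, 31 mm high) and a dark steel bridge (x = 67 to 103 mm, y to 43 mm either side, 50 mm high) with the knob at x = 85 mm, y = 0.
- stop (a point): Bottom centre of the fixed stop's face, at jig x = -115 mm, y = 0, on the board's top (16 mm up); axes as the jig's, the face looks to +x. The stop is a wooden plate 20 thick, 60 wide, 88 mm tall. The carton stands on the board between stop and jaw, ending with its centre 31 mm from here along +x, y = 0 (12 mm either way allowed); nothing stands beside it in y.
- jaw: Loose jaw, 0.3 kg, captive between the rails, slides along jig x, axes parallel to the jig's. Origin: bottom centre of its clamping face (looks to -x), on the board (16 mm up). Wooden plate x 0 to 12 mm, 60 wide, 88 tall; steel tongue behind, 36 wide, 10 thick, to x = 172 mm under the bridge. Starts 72 to 84 mm from the stop, cannot go beyond 88.
- brace (a point): Middle of the upright rear end of the jaw's wooden brace, at jaw x = 34 mm, 35 mm above the jaw's underside. The brace is 12 wide (y), jaw x 12 to 34, top 55 mm above the jaw's underside (71 mm above the counter): push its rear end towards -x or pinch it from above. With the knob loose, jaw and carton slide with under 10 N and stay where left.
- knob (a joint): Clamp knob angle (rad), growing clockwise seen from above. Starts loose at 0 to 0.25, the clamp touches the jaw's tongue at about 0.9, firmly locked from 1.1; end stop at 1.6. Takes 0.15 N m while loose, up to 0.4 N m when tight. Stays where it is left, but turned past 1.23 it springs back to about 1.23 when let go, still locked.
- knob_grip (a point): Grip point of the red knob, on its vertical axis, 74 mm above the counter, in the middle of its upright bar: 66 mm long (point x), 16 mm wide (point y), spanning 58 to 86 mm above the counter. At joint value 0 the bar lies along the jig's x.
- clamp_pad: Black rubber pad under the bridge, driven down onto the jaw's tongue by the knob; hidden, not to be handled.
- tub: White bathtub-shaped soap dish with black rim and pink soap, 138 x 78 mm, 89 mm high with the soap; origin under its centre. To be left alone.
- lipstick: Silver lipstick tube standing upright, 28 mm across, 75 mm tall; origin under its centre. To be left alone.
There are look-alikes about, which are no part of the job. What is shaped like the box but green is not meant.

How it is judged:
On the way, in this order (a step that is already met when the one before it is completed fails the run):
1. the lavender carton stands on the clamp's board between the jaws, narrow sides to the jaws, let go (y of box in the frame of jig between -0.012 and 0.012 m and z of box in the frame of jig between 0.012 and 0.02 m and angle between box's own z axis and vertical below 0.08 rad and angle between the x axis of box and the x axis of jig, either way round below 0.12 rad and x of box in the frame of jig between -0.0875 and -0.055 m and contact force between the fingers and box below 0.3 N), for 0.2 s.
2. the loose jaw is up against the carton and the carton against the stop (y of box in the frame of jig between -0.012 and 0.012 m and z of box in the frame of jig between 0.012 and 0.02 m and angle between box's own z axis and vertical below 0.08 rad and angle between the x axis of box and the x axis of jig, either way round below 0.12 rad and x of box in the frame of jig between -0.0865 and -0.0815 m and x of jaw in the frame of jig below -0.0505 m), for 0.2 s.
At the end, for the whole second after the job is handed in: Lavender carton upright on the board (0.08 rad), own x along the jig's (0.12 rad), within 12 mm of the middle across and 2.5 mm of touching the stop; jaw face at most 64.5 mm from the stop; knob beyond 1.0 rad, pad pressing the tongue with over 15 N; carton and jaw at rest (all of step 2 and value of joint knob above 1 rad and contact force between clamp_pad and jaw above 15 N and linear speed of each of box, jaw below 0.01 m/s).
It fails at once if the white dotted carton is shifted by more than 30 mm or knocked over (distance of dotted_box from where it was at the start of the episode above 0.03 m or angle between dotted_box's own z axis and vertical above 0.5 rad).
It fails at once if the soap dish is shifted by more than 30 mm or knocked over (distance of tub from where it was at the start of the episode above 0.03 m or angle between tub's own z axis and vertical above 0.5 rad).
It fails at once if the lipstick tube is shifted by more than 30 mm or knocked over (distance of lipstick from where it was at the start of the episode above 0.03 m or angle between lipstick's own z axis and vertical above 0.5 rad).
It fails at once if the lavender carton is toppled (angle between box's own z axis and vertical above 1 rad).
It also fails if it takes over 72 s, if anything falls off the work surface, if the arm or the gripper's body presses on something with over 40 N, if the wrist force passes 120 N, or if a joint passes its speed limit or range.

## Working session

There is one attempt and no reset: what is moved stays moved. The work goes in short steps, each a Python script; the robot and the scene stay as the last script left them, time stands still between calls to the robot, and variables do not carry over. Pictures are saved under pics/ and viewed, at most 10 in all, crops included, and the job is handed in when it is done.

```bash
mkdir -p pics; ls; python3 - <<'E'
from station import r, viewer
import cv2, numpy as np
for n in("scene","top"):
    im=viewer.camera(n); cv2.imwrite(f"pics/{n}0.png",im[:,:,::-1]); np.save(f"pics/{n}0.npy",im)
    c=viewer.get_calibration(n); print(np.round(c["camera_matrix"],1).tolist(),np.round(c["world_from_camera"],3).tolist())
print(r.get_clock(), r.get_eef_rot())
E
```

```text
pics
[[466.3, 0.0, 282.7], [0.0, 466.3, 216.5], [0.0, 0.0, 1.0]] [[-0.872, 0.3, -0.388, 0.972], [0.49, 0.567, -0.662, 0.609], [0.021, -0.767, -0.641, 0.71], [0.0, 0.0, 0.0, 1.0]]
[[389.0, 0.0, 285.3], [0.0, 389.0, 207.0], [0.0, 0.0, 1.0]] [[-0.041, -0.975, 0.218, 0.413], [-0.999, 0.039, -0.015, -0.014], [0.007, -0.219, -0.976, 0.966], [0.0, 0.0, 0.0, 1.0]]
0.1 [ 1.27547596e-01  9.91832142e-01 -7.54730709e-04 -2.06046815e-04]
```

View pics/scene0.png

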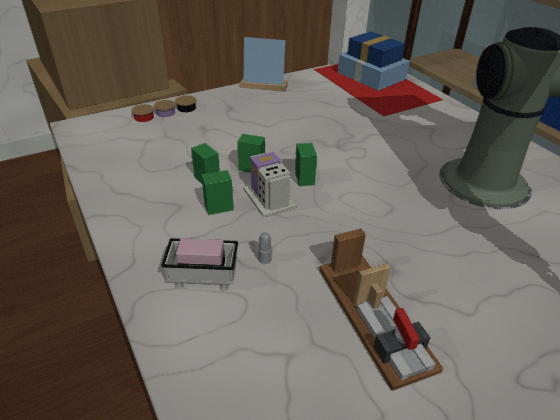

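View pics/top0.png

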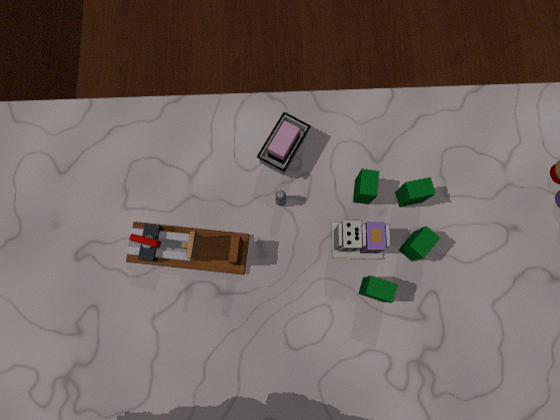

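The scene view shows the lavender carton behind the dotted one in the rack at about (268,180), with the jig at (380,310). The top view shows lavender at (376,236), dotted at (350,235), the jig spanning (127..248, 222..273) with its red knob at (144,240), and the lipstick at (281,198). I'll zoom in to set up the masks.

```bash
python3 - <<'E'
import cv2, numpy as np
t=cv2.imread("pics/top0.png"); s=cv2.imread("pics/scene0.png")
a=cv2.resize(t[210:285,115:260],(725,375),interpolation=cv2.INTER_CUBIC)
b=cv2.resize(t[160:310,325:445],None,fx=4,fy=4,interpolation=cv2.INTER_CUBIC)[:600]
cv2.imwrite("pics/c1.png",a)
c=cv2.resize(s[140:220,180:330],(450,240),interpolation=cv2.INTER_CUBIC)
d=cv2.resize(s[220:390,310:450],(494,600),interpolation=cv2.INTER_CUBIC)
o=np.zeros((600,800,3),np.uint8); o[:375,:725]=a; e=cv2.resize(t[210:270,325:395],(262,225),interpolation=cv2.INTER_CUBIC); o[375:,:262]=e
f=cv2.resize(s[145:220,235:300],(195,225),interpolation=cv2.INTER_CUBIC); o[375:,270:465]=f
cv2.imwrite("pics/c1.png",o); cv2.imwrite("pics/c2.png",d)
E
```

```text
(no output)
```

View pics/c1.png

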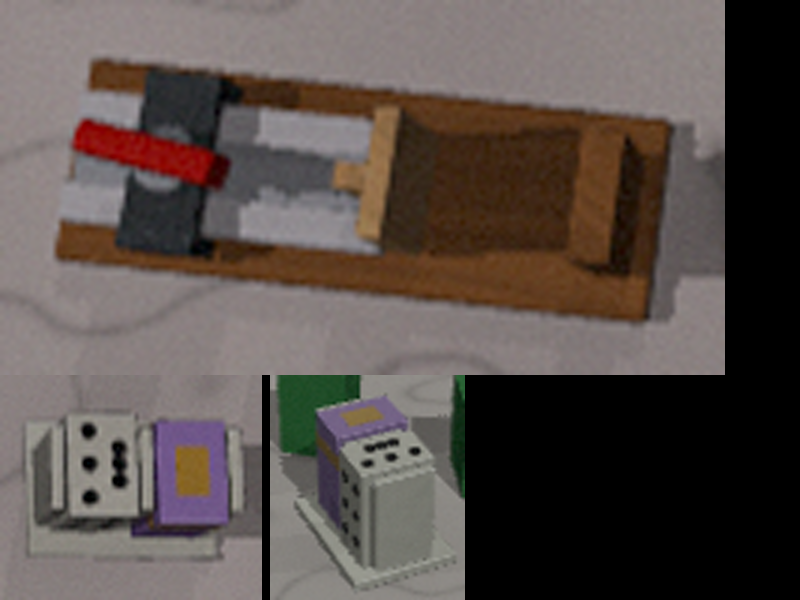

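View pics/c2.png

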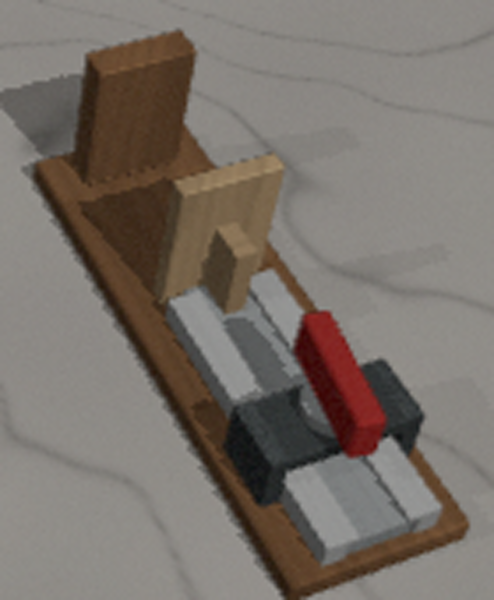

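Zoomed views: the jig's stop is at the right (world -y) end and its x runs roughly along world +y. Its top-view corners are about (133,222), (249,234), (244,274) and (126,262). The red bar is slightly off the jig axis, and lavender's top face spans about (366..386, 322-210..350). Next, measuring by masks.

```bash
cat > h.py <<'E'
import cv2, numpy as np
from station import r, effector, planner, viewer, order
from scipy.spatial.transform import Rotation as R
def ray(n,uv):
    c=viewer.get_calibration(n); K=np.array(c["camera_matrix"]); T=np.array(c["world_from_camera"])
    uv=np.atleast_2d(uv).astype(float); d=np.c_[uv,np.ones(len(uv))]@np.linalg.inv(K).T@T[:3,:3].T
    return T[:3,3],d/np.linalg.norm(d,axis=1,keepdims=True)
def plane(n,uv,z):
    o,d=ray(n,uv); return o+d*((z-o[2])/d[:,2])[:,None]
def tri(u1,u2):   # top px, scene px -> point, miss distance
    o1,d1=ray("top",u1); o2,d2=ray("scene",u2); d1=d1[0]; d2=d2[0]
    s=np.linalg.lstsq(np.c_[d1,-d2],o2-o1,rcond=None)[0]; p,q=o1+s[0]*d1,o2+s[1]*d2
    return (p+q)/2,np.linalg.norm(p-q)
def blob(im,lo,hi,roi):  # biggest HSV blob in roi (x0,y0,x1,y1): contour, centroid
    x0,y0,x1,y1=roi; m=np.zeros(im.shape[:2],np.uint8)
    m[y0:y1,x0:x1]=cv2.inRange(cv2.cvtColor(im,cv2.COLOR_RGB2HSV),lo,hi)[y0:y1,x0:x1]
    cs=cv2.findContours(m,cv2.RETR_EXTERNAL,cv2.CHAIN_APPROX_NONE)[0]; c=max(cs,key=cv2.contourArea)
    M=cv2.moments(c); return c[:,0],np.array([M["m10"],M["m01"]])/M["m00"]
def rect(n,c,z):  # min-area rectangle of contour on plane z: centre, sides, angle of long side
    p=plane(n,c,z)[:,:2].astype(np.float32)*1000; (cx,cy),(w,h),a=cv2.minAreaRect(p)
    if w<h: w,h,a=h,w,a+90
    return np.round([cx,cy,w,h,(a+90)%180-90],1)
def down(yaw):   # tool down, closing axis (tool y) at angle yaw in the world
    y=np.array([np.cos(yaw),np.sin(yaw),0]); z=np.array([0,0,-1.]); return R.from_matrix(np.c_[np.cross(y,z),y,z]).as_quat()
E
python3 - <<'E'
from h import *
t=np.load("pics/top0.npy"); s=np.load("pics/scene0.npy")
for n,im,pts in(("top",t,dict(lav=(368,226),lavside=(370,251),gold=(376,236),board=(180,267),stop=(235,245),jaw=(191,245),red=(144,240),white=(343,225),steel=(150,235))),("scene",s,dict(lav=(262,158),lside=(258,175),gold=(266,159),red=(405,325),stop=(345,250),stoptop=(348,236),jaw=(372,275),jawtop=(375,270)))):
    h=cv2.cvtColor(im,cv2.COLOR_RGB2HSV)
    print(n,{k:h[v,u].tolist() for k,(u,v) in pts.items()})
E
```

```text
top {'lav': [135, 96, 136], 'lavside': [150, 67, 42], 'gold': [20, 185, 131], 'board': [9, 101, 83], 'stop': [13, 179, 104], 'jaw': [16, 123, 151], 'red': [0, 238, 139], 'white': [10, 15, 153], 'steel': [126, 17, 75]}
scene {'lav': [20, 128, 134], 'lside': [23, 29, 78], 'gold': [21, 130, 133], 'red': [1, 187, 131], 'stop': [16, 141, 83], 'stoptop': [13, 129, 107], 'jaw': [17, 96, 120], 'jawtop': [17, 92, 150]}
```

```bash
python3 - <<'E'
from h import *
t=np.load("pics/top0.npy"); s=np.load("pics/scene0.npy")
g1=blob(t,(14,90,90),(28,255,255),(366,218,392,256)); g2=blob(s,(14,90,105),(28,255,255),(245,148,285,172))
print("gold patch top",tri(g1[1],g2[1]),cv2.contourArea(g1[0]),cv2.contourArea(g2[0]))
l=blob(t,(120,50,85),(150,255,255),(360,215,395,256)); print("lav top face",rect("top",l[0],.1))
rd=blob(t,(0,180,90),(6,255,255),(120,225,170,255)); rs=blob(s,(0,150,105),(6,255,255),(385,295,430,360))
print("red top",rect("top",rd[0],.086),tri(rd[1],cv2.minAreaRect(rs[0])[0]))
b=blob(t,(3,60,30),(25,255,255),(110,205,265,290)); print("board z.016",rect("top",b[0],.016),"z0",rect("top",b[0],0))
j=blob(t,(12,60,125),(25,255,255),(175,225,205,265)); print("jaw top z.104",rect("top",j[0],.104))
a=blob(t,(8,100,88),(20,255,255),(226,230,245,266)); print("stop top z.104",rect("top",a[0],.104))
sj=blob(s,(12,60,138),(22,255,255),(350,255,395,290)); st=blob(s,(8,60,98),(22,255,255),(325,225,370,245))
print("jaw, stop top tri",tri(j[1],sj[1]),tri(a[1],st[1]),[cv2.contourArea(q[0]) for q in(j,a,sj,st)],cv2.boundingRect(sj[0]),cv2.boundingRect(st[0]))
d=blob(t,(0,0,0),(179,255,255),(0,0,1,1)) if 0 else None
print("lipstick",plane("top",[281,198],.05),"tub",plane("top",[284,142],.05))
print("green",plane("top",[[367,203],[378,276],[360,290],[403,245]],.09))
h=cv2.convexHull(b[0])[:,0]; print("hull",plane("top",[[133.4,222],[248.6,234.4],[244,274],[126.4,262]],.016)[:,:2].round(4).tolist())
E
```

```text
gold patch top (array([ 0.53401802, -0.2285449 ,  0.10154306]), np.float64(0.0006025404756274672)) 92.0 36.0
lav top face [ 533.3 -228.    61.2   42.6   -2.3]
red top [546.5 298.1  63.   14.5  73. ] (array([0.54621282, 0.30071056, 0.07976839]), np.float64(0.0030055983013511384))
board z.016 [533.9 213.5 289.9  99.5  81.6] z0 [536.  217.3 294.8 101.2  81.6]
jaw top z.104 [529.9 194.2  56.3  22.7  -6.5]
stop top z.104 [515.5  88.   71.3  40.2  -1. ]
jaw, stop top tri (array([0.52767308, 0.19027517, 0.1066548 ]), np.float64(0.00260401483977622)) (array([0.51991121, 0.08997403, 0.10290145]), np.float64(0.0015506077717165425)) [104.5, 226.5, 81.0, 129.5] (367, 264, 23, 10) (335, 229, 27, 12)
lipstick [[ 0.64066878 -0.01881877  0.05      ]] tub [[ 0.78495772 -0.03192442  0.05      ]]
green [[ 0.61094361 -0.21728632  0.09      ]
 [ 0.44364959 -0.2272585   0.09      ]
 [ 0.41491722 -0.18467955  0.09      ]
 [ 0.5103083  -0.29034583  0.09      ]]
hull [[0.6024, 0.3485], [0.56, 0.0643], [0.4642, 0.0773], [0.5044, 0.3611]]
```

```bash
cat >> h.py <<'E'
JC=np.array([.5335,.2130]); JA=np.deg2rad(81.6); JX=np.array([np.cos(JA),np.sin(JA)]); JY=np.array([-JX[1],JX[0]])
def jig(x,y,z): return np.r_[JC+x*JX+y*JY,z]
def best(p,yaw):   # half-turn choice with the smaller wrist turn
    q0=np.array(r.get_joint_pos()); c=[]
    for k in(0,np.pi):
        q=planner.inverse_kinematics(list(p),list(down(yaw+k)))
        if q is not None: c.append((abs(np.array(q)-q0).max(),yaw+k,np.round(q,2)))
    return min(c,key=lambda a:a[0])
def go(p,yaw):
    b=best(p,yaw); r.move_ptp(list(p),list(down(b[1]))); return b
E
python3 - <<'E'
from h import *
f=plane("top",[[195.2,231.4],[190.8,258]],.104)[:,:2]-JC; print("jaw face jig x,y",np.c_[f@JX,f@JY].round(4))
f=plane("top",[[115+585/5,210+127/5],[115+568/5,210+262/5]],.104)[:,:2]-JC; print("stop face",np.c_[f@JX,f@JY].round(4))
for p,y in(((.5335,-.228,.16),np.deg2rad(-2.3)),((.43,.0,.15),JA),((.43,.0,.15),JA-np.pi/2),(jig(-.077,0,.16),JA-np.pi/2),(jig(.085,0,.1),np.deg2rad(73-90)),(jig(.085,0,.1),np.deg2rad(73-90-69))): print(best(p,y))
E
```

```text
jaw face jig x,y [[-0.0328 -0.0295]
 [-0.0324  0.0301]]
stop face [[-0.1158 -0.0293]
 [-0.1165  0.0308]]
(np.float64(1.7118796130540652), np.float64(-0.04014257279586958), array([-0.53,  0.44, -0.22,  0.92,  0.  ,  1.08]))
(np.float64(1.4620000054824172), np.float64(1.424188669627373), array([-0.17,  0.19, -0.61,  0.77,  0.  , -0.03]))
(np.float64(1.3528156199451493), np.float64(-0.14660765716752366), array([-0.17,  0.19, -0.61,  0.77,  0.  ,  1.55]))
(np.float64(1.0613253082362613), np.float64(-0.14660765716752366), array([ 0.12,  0.37, -0.33,  0.88,  0.  ,  1.84]))
(np.float64(0.8105859100161787), np.float64(-0.29670597283903605), array([ 0.38,  0.56, -0.17,  0.84,  0.  ,  2.25]))
(np.float64(1.1267295596975269), np.float64(1.6406094968746696), array([ 0.38,  0.56, -0.17,  0.84,  0.  ,  0.31]))
```

The jaw gap measures about 83 mm and the geometry is consistent with the text. Picking now.

```bash
python3 - <<'E'
from h import *
go((.5335,-.228,.17),np.deg2rad(-2.3)); print(r.get_clock())
r.movel([.5335,-.228,.055],velocity=.12); print(r.get_force())
effector.clamp(40); print("w",r.get_width(),r.get_grip_force(),r.get_clock())
r.movel([.5335,-.228,.19],velocity=.12); print("w",r.get_width(),r.get_force())
b=go((.43,.0,.14),JA); r.movel([.43,0,.06],velocity=.15); print(r.get_force())
for z in np.arange(.055,.040,-.002):
    r.movel([.43,0,z],velocity=.05); f=r.get_force()
    if f[2]>2: break
print(z,f,r.get_width(),r.get_clock())
im=viewer.camera("scene"); cv2.imwrite("pics/s1.png",im[:,:,::-1])
E
```

```text
3.1083
[ 0.96647206  0.80904033 -0.50769148]
w 0.061493602062572865 44.47823703289032 4.5583
w 0.06201863087417265 [ 0.56105187  0.28045071 -2.81232836]
[ 0.41169652 -0.8572016  -1.33103323]
0.04499999999999999 [-2.41859847  0.15159958  8.81975117] 0.06151739104292626 9.05
```

View pics/s1.png

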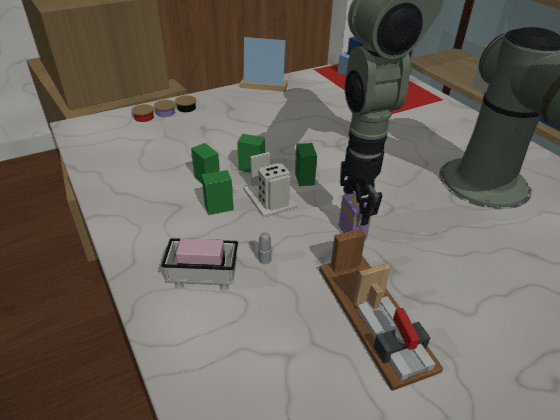

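The carton is held upright on the counter at (355,215), and the dotted carton is undisturbed at (270,188). Regripping across the broad sides and placing it in the clamp.

```bash
python3 - <<'E'
from h import *
effector.gripper_open(); r.movel([.43,0,.15],velocity=.15)
Y=JA-np.pi/2
go((.43,0,.15),Y); r.movel([.43,0,.052],velocity=.12); effector.clamp(40); print("w",r.get_width(),r.get_clock())
r.movel([.43,0,.18],velocity=.12)
p=jig(-.0735,0,.18); go(p,Y); r.sleep(.2); f0=np.array(r.get_force()); print(f0,r.get_width())
r.movel(list(jig(-.0735,0,.074)),velocity=.1); print(r.get_force())
for z in np.arange(.072,.060,-.0015):
    r.movel(list(jig(-.0735,0,z)),velocity=.04); f=r.get_force()
    if f[2]-f0[2]>4: break
print(z,f)
effector.gripper_open(); print(r.get_eef_pos(),r.get_clock())
r.movel(list(jig(-.0735,0,.2)),velocity=.12); go(jig(.12,0,.24),Y)
for n in("scene","top"):
    im=viewer.camera(n); np.save(f"pics/{n}2.npy",im); cv2.imwrite(f"pics/{n}2.png",im[:,:,::-1])
print(r.get_clock())
a=cv2.imread("pics/scene2.png")[200:400,270:470];b=cv2.imread("pics/top2.png")[190:300,110:270]
o=np.zeros((600,800,3),np.uint8); o[:400,:400]=cv2.resize(a,(400,400),interpolation=2); o[:275,400:]=cv2.resize(b,(400,275),interpolation=2); cv2.imwrite("pics/c3.png",o)
E
```

```text
w 0.04125666555307137 13.15
[ 0.36836245  0.62625609 -3.00673099] 0.041675470598017544
[ 0.18483295  0.02223664 -2.66755823]
0.06749999999999999 [-3.10092234 -0.44060253  6.23637817]
[0.52276356 0.14026138 0.06739197] 17.9917
20.1583
```

View pics/c3.png

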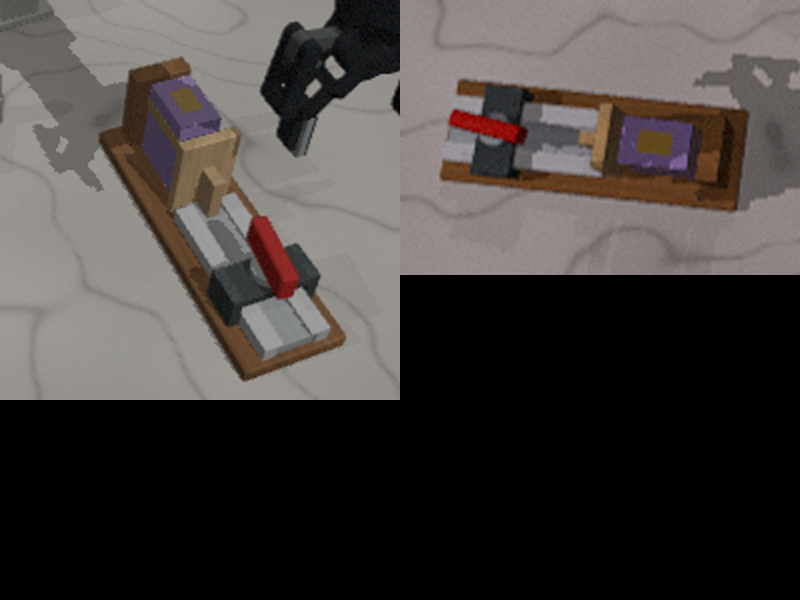

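The carton stands between the jaws, centred, with small gaps either side (top-view crop, lavender at x 617–692, jaw at 605, stop at 700). Pushing the jaw with closed fingers.

```bash
python3 - <<'E'
from h import *
t=np.load("pics/top2.npy"); l=blob(t,(120,50,70),(150,255,255),(185,225,255,270)); q=rect("top",l[0],.106); d=q[:2]/1000-JC; print(q,d@JX,d@JY)
Y=JA-np.pi/2
effector.clamp(30); go(jig(.025,0,.16),Y); r.movel(list(jig(.025,0,.045)),velocity=.12); r.sleep(.2)
f0=np.array(r.get_force()); print(f0)
r.movel(list(jig(.015,0,.045)),velocity=.05)
for x in np.arange(.014,-.016,-.001):
    r.movel(list(jig(x,0,.045)),velocity=.03); f=(np.array(r.get_force())-f0)[:2]@JX
    print(round(x,4),round(f,1),end="; ")
    if f>16: break
r.sleep(.5); print(r.get_force()-f0,r.get_clock())
im=viewer.camera("top"); np.save("pics/top3.npy",im); cv2.imwrite("pics/top3.png",im[:,:,::-1])
E
```

```text
[521.6 139.1  61.4  42.9  81.3] -0.07484561344585752 0.0009768049514972536
[ 0.43496216 -0.41261562  0.22249706]
0.014 -0.3; 0.013 1.4; 0.012 2.7; 0.011 1.4; 0.01 1.3; 0.009 1.9; 0.008 1.3; 0.007 1.3; 0.006 1.1; 0.005 2.6; 0.004 2.2; 0.003 1.0; 0.002 2.9; 0.001 3.5; 0.0 3.1; -0.001 2.9; -0.002 3.3; -0.003 2.1; -0.004 2.7; -0.005 3.4; -0.006 5.7; -0.007 7.7; -0.008 11.9; -0.009 13.8; -0.01 16.8; [ 1.58315448 16.77387678 -5.29531856] 29.9
```

Jaw snug (contact at 0.013, hard stop near −0.007, 20 mm of travel). Now the knob.

```bash
python3 - <<'E'
from h import *
r.movel(list(jig(.012,0,.045)),velocity=.08); r.movel(list(jig(.03,0,.14)),velocity=.15); effector.gripper_open()
k=np.array([.546,.2978]); y0=np.deg2rad(163)
r.move_ptp([*k,.14],list(down(y0))); print(r.get_joint_pos().round(2) if hasattr(r.get_joint_pos(),'round') else r.get_joint_pos())
im=viewer.camera("scene"); cv2.imwrite("pics/scene4.png",im[:,:,::-1])
r.movel([*k,.059],velocity=.1); effector.clamp(60); print("w",r.get_width(),r.get_force(),r.get_clock())
for a in np.arange(.1,1.26,.1):
    r.move_ptp([*k,.059],list(down(y0-a))); print(round(a+.15,2),round(r.get_wrist_torque()[2],2),np.round(r.get_force(),0)[:2],end="; ")
print(r.get_width(),r.get_clock())
E
```

```text
[ 0.38  0.53 -0.12  0.92 -0.   -0.89]
w 0.014943277680873633 [ 2.26191817 -1.58623953  0.35071817] 36.0667
0.25 -0.16 [ 3. -2.]; 0.35 -0.2 [ 3. -2.]; 0.45 -0.12 [ 3. -2.]; 0.55 -0.12 [ 1. -1.]; 0.65 -0.14 [ 1. -1.]; 0.75 -0.14 [ 1. -1.]; 0.85 -0.18 [ 0. -1.]; 0.95 -0.11 [-0.  0.]; 1.05 -0.11 [0. 1.]; 1.15 -0.08 [0. 1.]; 1.25 0.04 [-1.  1.]; 1.35 -0.01 [1. 2.]; 0.014597882496248792 39.0667
```

The torque didn't rise as expected, so I'll release and check.

```bash
python3 - <<'E'
from h import *
effector.gripper_open(); p=r.get_eef_pos(); r.movel([p[0],p[1],.16],velocity=.15); r.move_ptp([.4,.42,.3],list(r.get_eef_rot()))
for n in("scene","top"):
    im=viewer.camera(n); np.save(f"pics/{n}5.npy",im); cv2.imwrite(f"pics/{n}5.png",im[:,:,::-1])
print(r.get_clock())
a=cv2.imread("pics/scene5.png")[200:400,270:470];b=cv2.imread("pics/top5.png")[190:300,110:270]
o=np.zeros((600,800,3),np.uint8); o[:400,:400]=cv2.resize(a,(400,400),interpolation=2); o[:275,400:]=cv2.resize(b,(400,275),interpolation=2); cv2.imwrite("pics/c5.png",o)
t=np.load("pics/top5.npy"); rd=blob(t,(0,180,80),(6,255,255),(120,215,175,270)); print("red",rect("top",rd[0],.086), "jig ang 81.6")
l=blob(t,(120,50,70),(150,255,255),(185,225,255,270)); q=rect("top",l[0],.106); d=q[:2]/1000-JC; print(q,d@JX,d@JY)
E
```

```text
41.6167
red [546.5 298.   64.8  13.9  11.3] jig ang 81.6
[520.8 131.4  61.5  43.2  81.3] -0.08257987683252246 0.0006433834979372092
```

View pics/c5.png

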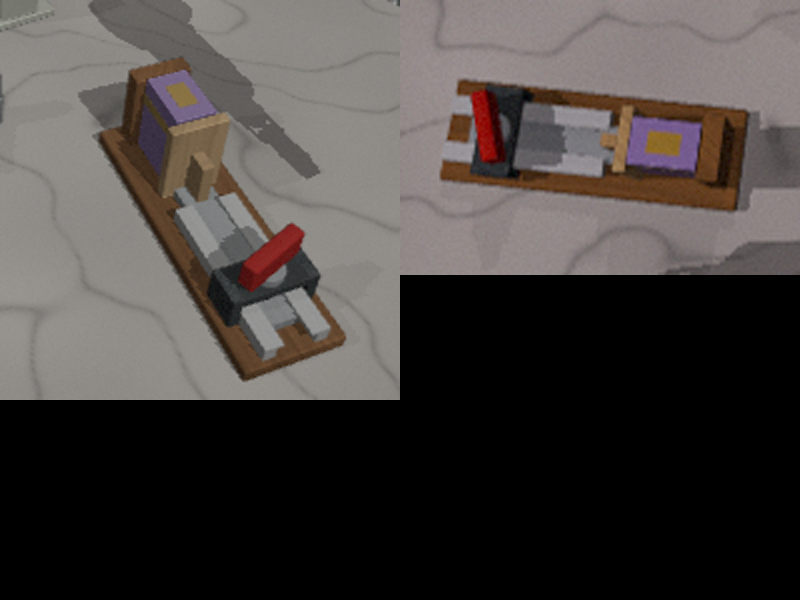

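The bar is now at 11.3°, so the knob reads 1.23 rad (locked). One last check for a residual gap at the stop, using a profile along the jig axis.

```bash
python3 - <<'E'
from h import *
t=np.load("pics/top5.npy"); c=viewer.get_calibration("top"); K=np.array(c["camera_matrix"]); W=np.linalg.inv(np.array(c["world_from_camera"]))
hsv=t.astype(np.float32)
xs=np.arange(-.142,-.034,.001); ys=np.arange(-.016,.017,.002)
acc=[]
for x in xs:
    P=np.array([np.r_[jig(x,y,.104),1] for y in ys])@W.T; u=P[:,:3]@K.T; u=u[:,:2]/u[:,2:]
    acc.append(cv2.remap(t,u[None,:,0].astype(np.float32),u[None,:,1].astype(np.float32),1)[0].mean(0))
for x,a in zip(xs,acc):
    if x<-.107 or x>-.058: print(round(x*1000),a.round().astype(int).tolist(),end=" ")
E
```

```text
-142 [41, 24, 11] -141 [37, 21, 11] -140 [36, 21, 10] -139 [36, 21, 10] -138 [36, 21, 10] -137 [36, 21, 10] -136 [34, 20, 8] -135 [34, 19, 8] -134 [41, 24, 11] -133 [61, 37, 19] -132 [85, 52, 27] -131 [99, 61, 31] -130 [104, 64, 33] -129 [106, 66, 34] -128 [106, 66, 35] -127 [105, 66, 35] -126 [104, 65, 33] -125 [104, 65, 33] -124 [104, 65, 33] -123 [104, 65, 33] -122 [104, 65, 33] -121 [105, 65, 34] -120 [105, 66, 34] -119 [105, 66, 34] -118 [106, 66, 34] -117 [106, 66, 33] -116 [101, 62, 30] -115 [84, 52, 27] -114 [69, 45, 39] -113 [76, 56, 76] -112 [98, 75, 116] -111 [111, 87, 137] -110 [116, 91, 143] -109 [118, 92, 144] -108 [118, 92, 143] -58 [118, 93, 143] -57 [118, 93, 143] -56 [118, 92, 143] -55 [118, 92, 144] -54 [119, 93, 146] -53 [117, 92, 143] -52 [111, 86, 124] -51 [111, 85, 98] -50 [124, 94, 81] -49 [139, 107, 76] -48 [147, 112, 75] -47 [149, 114, 75] -46 [151, 115, 76] -45 [151, 115, 77] -44 [151, 115, 77] -43 [152, 116, 78] -42 [152, 117, 80] -41 [145, 112, 79] -40 [129, 102, 76] -39 [116, 94, 76] -38 [112, 92, 76] -37 [109, 89, 75] -36 [107, 89, 75] -35 [106, 90, 77]
```

The profile puts the stop's rear edge at −132.5 mm (true −135), so the measured frame is off by about 2 mm. With that offset the jaw face is at about −53 mm and the carton's end is at the stop face, so it is snug. Handing in.

```bash
python3 -c "
from station import order
print(order.hand_in())"
```

```text
the job is handed in; nothing more can be done
None
```

I've handed the job in, though the hand-in gave no verdict: the lavender carton stands upright and centred in the clamp, snug between stop and jaw as far as the images can tell (1–2 mm). The knob is locked at about 1.23 rad, the dotted carton, soap dish and lipstick were not touched, and it took about 42 s on the robot's clock.

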